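Pack the festival gift box at the sweet-shop counter

ROBOT

A 7-joint arm with a two-finger parallel gripper is mounted at the origin on the work surface. World frame = base frame: x ahead of the robot, y to its left, z up, the work surface at z = 0. Lengths are in m, angles in rad, forces in N, time in s.
With the tool pointing down it reaches from about 0.4 to 0.875 m from the base axis. Payload 19.3 kg.
Tool frame: the origin (TCP) lies at the very end of the fingers, on their centre line; the grasp point (between the pads) lies 19 mm behind it; z points along the fingers, y is the direction in which the jaws open and shut (so a half turn about z gives the same grasp; the last joint's range is limited). The gripper opens to 85 mm and grips with 20 to 120 N. Pads are 22 mm wide; open, the fingers measure 114 mm over their backs; the gripper's body (76 mm by 85 mm) begins 54 mm behind the grasp point. The pads swing forward as they close: fully open they stand 13 mm farther back than shut.
Start: joints at [-1.291, 0.521, -0.036, 1.599, 0.021, 1.021, -0.113], TCP at [0.214, 0.587, 0.231] pointing down, gripper open.
Joint ranges: [-2.91, 2.91], [-0.3, 2.13], [-1.5, 1.42], [0.17, 2.43], [-1.26, 4.41], [0.16, 1.93], [-2.52, 2.52]. Speed limits (rad/s): [1.89, 1.89, 2.39, 2.39, 3.01, 3.01, 3.01].

INTERFACE

Orientations are given as [roll, pitch, yaw] about the fixed x, y, z axes, in that order (R = Rz(yaw) Ry(pitch) Rx(roll)).
In Python, from workcell import bot, grab_frame, calibration, workorder gives the robot as it stands.
- The arm moves only by the tool move_arm, never from a script. Its arguments are lists of equal length, an entry for each row: "jaw": the closure in counts, from 0 (fully open) to 255 (shut); "dp": the shift along the tool's x, y, z in units of 800 mm (1.0 is 800 mm), a list of three; "rotation": the turn, a rotation vector about the tool's x, y, z in units of pi rad (1.0 is pi rad), a list of three. In form: {"jaw": [jaw, ...], "dp": [[dx, dy, dz], ...], "rotation": [[rx, ry, rz], ...]}. A call has 1 to 10 rows; each row shifts and turns the commanded pose from where the row before left it, along the tool's axes as they then stand; what a row does not reach is not made up. A row lasts 1/8 s, in which the tool goes at most 62.5 mm and 10.7 degrees, less where a joint would pass 70% of its speed; a pose out of reach is approached as far as the arm can. A call with a number of a shift or a turn outside -1 to 1 is refused whole. A call with a gripper value outside its range is refused whole. The fingers move at their own pace and stop on an object; "squeeze" is the grip in N (left out, the last holds). Time passes only in rows, so rows that do not move let the fingers close. It gives the time, the measured TCP pose, the force and the opening at its end, in the units of the state.
- bot.observe(): the state, without advancing time (a new reading comes with each control period).
- grab_frame(name): name is "scene" or "top"; returns the picture (384x512x3 uint8, blue, green, red); there is no depth.
- calibration(name): a dict with "camera_matrix" (3x3 intrinsics, pixels), "T" (4x4, takes a point from camera to world coordinates). Camera axes: x right, y down, z forward; pixel columns grow to the right and rows downward; lengths in m; the calibration is good to about 2 mm. A picture is of the moment at which its call begins. calibration takes no time and is no camera call.
- workorder.job_done(): hands the job in, once; it reports no verdict.
The state is a dict: "clock": time; "qpos": joint angles; "qd": joint speeds; "joint_efforts": joint torques, N m; "position": TCP position; "tool_rot": TCP orientation; "force": force on the tool from outside, world axes, zero at the start; "moment": the same for the moment, N m; "grip_width": finger opening in m.
Only numpy, scipy, OpenCV 4.12 (cv2) and the standard library are available. Lean on these libraries where they do the work, as an engineer would, in place of code of your own. Each camera call takes 0.05 s, during which the arm holds its last target. There are 200 camera calls.

TASK

Pack the festival gift box: take the four gold-lidded packs from the white tray and stand each one upright on the floor of the opening cut to its own shape (round jar, six-sided jar, square tin, oblong tin), setting them down without dropping any. The two black-lidded packs are the counter's tasting samples: leave them standing where they are on the tray.

Things in the scene. Friction and masses are not known exactly. Their poses are not given: they have to be found in the camera images.
- round_jar: Clear round jar full of small orange sweets, with a GOLD lid: diameter 56 mm (58 over the lid's 14 mm high ribbed edge), 70 mm tall, about 0.25 kg. Stands upright on the white stock tray (tray floor 4 mm above the counter, tray rim 14 mm; the tray is fixed). Origin: centre of its underside; z up.
- hex_jar: Six-sided amber-brown jar with a cream band round it and a GOLD lid: 52 mm across the flats, 66 mm tall, about 0.25 kg. Stands upright on the white stock tray (tray floor 4 mm above the counter, tray rim 14 mm; the tray is fixed). Origin: centre of its underside; z up, x at right angles to one pair of flat sides (the other pairs are 60 and 120 degrees on).
- square_tin: Red square tin with a GOLD lid: 54 x 54 mm, 60 mm tall, about 0.2 kg. Stands upright on the white stock tray (tray floor 4 mm above the counter, tray rim 14 mm; the tray is fixed). Origin: centre of its underside; z up, x and y at right angles to its sides.
- oblong_tin: Dark green oblong tin with a GOLD lid: 78 mm long (along x), 42 mm wide (along y), 58 mm tall, about 0.2 kg. Stands upright on the white stock tray (tray floor 4 mm above the counter, tray rim 14 mm; the tray is fixed). Origin: centre of its underside; z up.
- taster_jar: Look-alike that stays: the same clear round jar of orange sweets but with a BLACK lid, diameter 56 mm, 70 mm tall. Stands upright on the white stock tray (tray floor 4 mm above the counter, tray rim 14 mm; the tray is fixed). Origin: centre of its underside; z up.
- taster_tin: Look-alike that stays: the same red square tin but with a BLACK lid, 54 x 54 mm, 60 mm tall. Stands upright on the white stock tray (tray floor 4 mm above the counter, tray rim 14 mm; the tray is fixed). Origin: centre of its underside; z up, x and y at right angles to its sides.
- well_round: Cream tile 116 x 116 mm with a round opening of 76 mm diameter down to a dark red floor. Four such fill the fixed maroon gift box (242 mm square, rim 26 mm up) 2 x 2, 116 mm apart, in any order. Origin: centre of its underside, 4 mm above the counter; red floor 3 mm, cream top 20 mm above the origin; z up, x and y along its sides.
- well_hex: Cream tile 116 x 116 mm with a six-sided opening, 70 mm across the flats (one pair of flats at right angles to x) down to a dark red floor. Four such fill the fixed maroon gift box (242 mm square, rim 26 mm up) 2 x 2, 116 mm apart, in any order. Origin: centre of its underside, 4 mm above the counter; red floor 3 mm, cream top 20 mm above the origin; z up, x and y along its sides.
- well_square: Cream tile 116 x 116 mm with a square opening of 72 x 72 mm down to a dark red floor. Four such fill the fixed maroon gift box (242 mm square, rim 26 mm up) 2 x 2, 116 mm apart, in any order. Origin: centre of its underside, 4 mm above the counter; red floor 3 mm, cream top 20 mm above the origin; z up, x and y along its sides.
- well_oblong: Cream tile 116 x 116 mm with an oblong opening, 96 mm along x and 60 mm along y, down to a dark red floor. Four such fill the fixed maroon gift box (242 mm square, rim 26 mm up) 2 x 2, 116 mm apart, in any order. Origin: centre of its underside, 4 mm above the counter; red floor 3 mm, cream top 20 mm above the origin; z up, x and y along its sides.
There are look-alikes about, which are no part of the job. What is shaped like the square_tin but purple is not meant.

How it is judged:
By the outcome, as a careful person would: the job done as asked, in the order asked, and still so for the second after the job is handed in, with the robot touching nothing.
It also fails if it takes over 112 s, if anything falls off the work surface, if the arm or the gripper's body presses on something with over 40 N, if the wrist force passes 120 N, or if a joint passes its speed limit or range.

## Working session

There is one attempt and no reset: what is moved stays moved. The work goes in short steps, Python scripts to look and compute and a tool call to move; the robot and the scene stay as the last step left them, time stands still between calls to the robot, and variables do not carry over. Pictures are saved under pics/ and viewed, about 12 in all and at most 16, crops included, and the job is handed in when it is done.

Besides the shell and the picture viewer there is one more tool, called after ">>>" by a JSON object that holds its "op" and its "data". move_arm: Moves the arm, as the interface text tells. Shifts and turns lie within -1 to 1; 1 stands for 800 mm of shift or pi rad of turn. Its arguments: {"type":"object","properties":{"jaw":{"type":"array","items":{"type":"number"}},"dp":{"type":"array","items":{"type":"array","items":{"type":"number","minimum":-1,"maximum":1}}},"rotation":{"type":"array","items":{"type":"array","items":{"type":"number","minimum":-1,"maximum":1}}},"squeeze":{"type":"number"}},"required":["jaw","dp","rotation"]}

```bash
mkdir -p pics; python3 - <<'E'
from workcell import bot, grab_frame, calibration
import cv2,numpy as np
np.set_printoptions(precision=4,suppress=True)
for n in("scene","top"):
    f=grab_frame(n); cv2.imwrite(f"pics/{n}0.png",cv2.resize(f,(800,600),interpolation=cv2.INTER_CUBIC)); cv2.imwrite(f"{n}0raw.png",f)
    c=calibration(n); print(np.array(c["camera_matrix"]),np.array(c["T"]))
print(bot.observe())
E
```

```text
[[370.0804   0.     259.4931]
 [  0.     370.0804 189.9302]
 [  0.       0.       1.    ]] [[-0.41    0.5757 -0.7075  1.284 ]
 [ 0.912   0.2651 -0.3129  0.291 ]
 [ 0.0074 -0.7735 -0.6337  0.6416]
 [ 0.      0.      0.      1.    ]]
[[360.4026   0.     253.1636]
 [  0.     360.4026 190.1929]
 [  0.       0.       1.    ]] [[-0.0251 -0.9964  0.0811  0.5226]
 [-0.9996  0.024  -0.015   0.0187]
 [ 0.013  -0.0815 -0.9966  1.0866]
 [ 0.      0.      0.      1.    ]]
{'clock': 0.1, 'qpos': array([-1.2912,  0.522 , -0.0363,  1.5999,  0.0212,  1.0211, -0.1128]), 'qd': array([ 0.002 , -0.0005, -0.0001, -0.0013,  0.0002,  0.0012, -0.0021]), 'joint_efforts': array([  0.0037, -92.8481,   1.9841, -37.0537,   0.0183,   0.0053,
        -0.    ]), 'position': array([0.2141, 0.5869, 0.2308]), 'tool_rot': array([-3.1406,  0.0001,  2.7917]), 'force': array([-0.6731,  0.5051, -0.6839]), 'moment': array([-0.0627,  0.0173, -0.0113]), 'grip_width': 0.08565368599896958}
```

View pics/scene0.png

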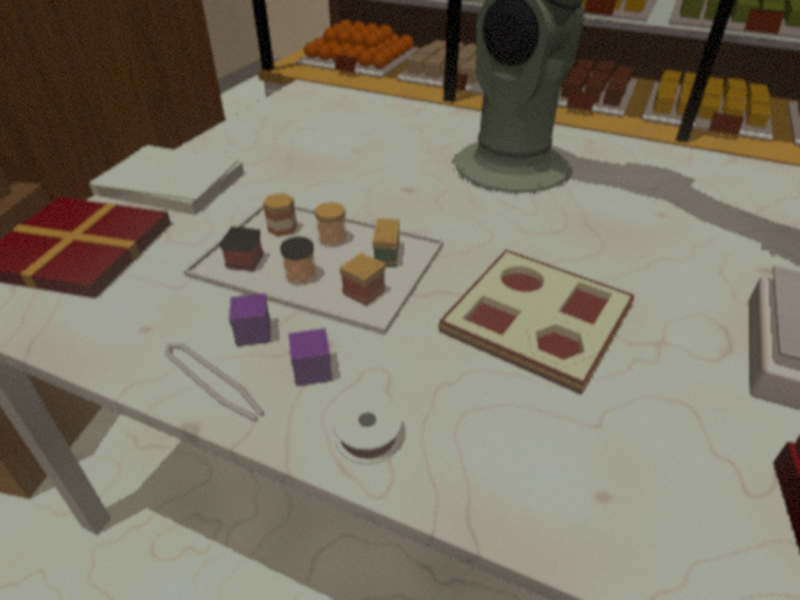

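View pics/top0.png

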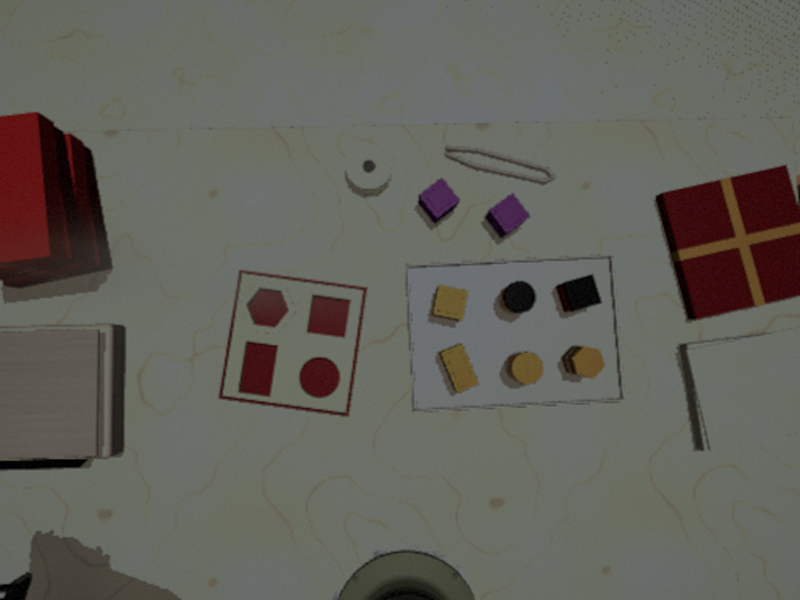

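```bash
cat > h.py <<'E'
import cv2,numpy as np
from workcell import calibration
np.set_printoptions(precision=4,suppress=True)
def cast(n,px,z):
    c=calibration(n);K=np.array(c["camera_matrix"]);T=np.array(c["T"])
    p=np.atleast_2d(px).astype(float)
    d=np.c_[p,np.ones(len(p))]@np.linalg.inv(K).T@T[:3,:3].T
    o=T[:3,3]; return (o+d*((z-o[2])/d[:,2])[:,None])[:,:2]
E
python3 - <<'E'
from h import *
f=cv2.imread("top0raw.png")
c=f[160:275,130:410]
b=np.clip(c.astype(float)*1.8,0,255).astype(np.uint8)
hsv=cv2.cvtColor(f,cv2.COLOR_BGR2HSV)
for (x,y) in [(450,303),(459,368),(525,367),(583,362),(519,297),(579,293),(267,307),(258,369)]:
    print(hsv[int(y*.64),int(x*.64)])
cv2.imwrite("pics/c.png",cv2.resize(b,(784,322),interpolation=cv2.INTER_NEAREST))
E
```

```text
[ 22 146 105]
[ 21 150 104]
[ 20 150 104]
[ 19 152 104]
[ 0  0 18]
[120  51   5]
[  2 119  73]
[  0 193  66]
```

View pics/c.png

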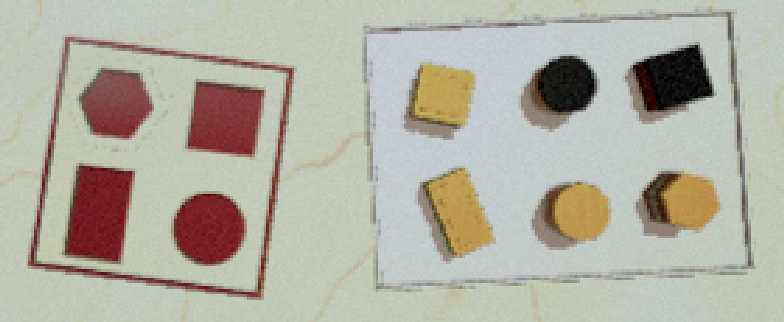

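```bash
python3 - <<'E'
from h import *
f=cv2.imread("top0raw.png");S=4
big=cv2.resize(f,None,fx=S,fy=S,interpolation=cv2.INTER_CUBIC);big=cv2.GaussianBlur(big,(0,0),3)
h,s,v=cv2.split(cv2.cvtColor(big,cv2.COLOR_BGR2HSV))
def comps(m,amin):
    cs,_=cv2.findContours(m.astype(np.uint8),cv2.RETR_EXTERNAL,cv2.CHAIN_APPROX_NONE)
    return [((c[:,0]+.5)/S-.5) for c in cs if cv2.contourArea(c)>amin*S*S]
def rep(name,px,z):
    w=cast("top",px,z); w32=(w*1000).astype(np.float32)
    (cx,cy),(a,b),ang=cv2.minAreaRect(w32); M=cv2.moments(w32.reshape(-1,1,2))
    print(name,"px",px.mean(0),"cen",M['m10']/M['m00'],M['m01']/M['m00'],"rect",cx,cy,round(a,1),round(b,1),"ang",round(ang,1))
    return w32
roi=np.zeros(v.shape,bool);roi[160*S:275*S,255*S:410*S]=1
for c in comps(roi&(h>13)&(h<28)&(s>110)&(v>82),60):
    x,y=c.mean(0)
    nm,z=("square",.064) if x<310 and y<210 else ("oblong",.062) if x<310 else ("round",.074) if x<355 else ("hex",.070)
    w=rep(nm,c,z)
    if nm=="hex":
        hull=cv2.convexHull(w)[:,0]
        W=[(np.ptp(hull@[np.cos(t),np.sin(t)]),np.degrees(t)) for t in np.radians(np.arange(0,180,2))]
        print("widths",[(round(a,1),round(b)) for a,b in sorted(W)[:12]])
for c in comps(roi&(v<35),60):
    x,y=c.mean(0); rep("black",c,.074 if x<350 else .064)
roi[:]=0;roi[160*S:275*S,130*S:250*S]=1
for c in comps(roi&((h<8)|(h>172))&(s>90),60):
    big_=np.ptp(c[:,0])>60
    w=rep("box" if big_ else "well",c,.026 if big_ else .007)
# inner wells for nested box contour
red=(roi&((h<8)|(h>172))&(s>80)).astype(np.uint8)
cs,hi=cv2.findContours(red,cv2.RETR_LIST,cv2.CHAIN_APPROX_NONE)
print("all:")
for c in cs:
    if cv2.contourArea(c)>60*S*S:
        w=rep("c",(c[:,0]+.5)/S-.5,.026 if cv2.contourArea(c)>2500*S*S else .015)
E
```

```text
round px [336.9626 235.1895] cen 473.1589552683636 -227.81910440425096 rect 473.5784606933594 -227.97296142578125 53.5 53.4 ang 8.7
hex px [376.0913 231.3587] cen 480.5613807961722 -339.9681601115745 rect 480.6061706542969 -339.6453552246094 50.1 55.2 ang 46.5
widths [(np.float64(50.0), 104), (np.float64(50.1), 106), (np.float64(50.1), 102), (np.float64(50.2), 46), (np.float64(50.5), 48), (np.float64(50.7), 108), (np.float64(50.7), 44), (np.float64(50.8), 100), (np.float64(51.0), 166), (np.float64(51.0), 168), (np.float64(51.0), 170), (np.float64(51.1), 50)]
oblong px [293.5422 235.2162] cen 475.9547200329811 -107.70493958133831 rect 475.90966796875 -107.66835021972656 77.7 40.5 ang 20.7
square px [287.6409 193.2799] cen 594.7953572647797 -94.39607699646807 rect 594.60546875 -94.06866455078125 52.7 52.8 ang 77.0
black px [331.5545 189.8784] cen 600.6952278702064 -218.03555959650265 rect 600.5525512695312 -218.16990661621094 52.5 56.9 ang 18.5
black px [369.8742 187.685 ] cen 605.0342580165884 -330.3749232964112 rect 604.6778564453125 -330.26251220703125 52.5 68.8 ang 15.1
box px [177
[... 568 characters left out ...]
297 rect 595.346923828125 248.21173095703125 63.9 72.2 ang 48.7
all:
c px [204.2255 240.9834] cen 463.41604518826693 150.40915816607554 rect 463.51165771484375 150.232666015625 74.2 72.9 ang 62.5
c px [165.1231 235.5502] cen 482.38000990196105 265.1293244881885 rect 482.39508056640625 265.1958312988281 57.7 94.7 ang 80.8
c px [167.9533 248.6392] cen 434.9646081658738 246.945838877408 rect 434.1406555175781 245.13351440429688 277.4 121.7 ang 51.1
c px [210.0544 202.1321] cen 577.3942916281986 131.6722699672405 rect 577.4982299804688 131.8502197265625 70.6 70.5 ang 80.9
c px [171.0774 196.9608] cen 595.5046572697607 246.54209713231984 rect 595.3399047851562 246.5314178466797 65.1 72.9 ang 49.7
```

>>> {"op": "move_arm", "data": {"jaw": [0,0,0,0,0,0,0,0,0,0], "dp": [[-0.02,-0.015,-0.02],[-0.043,-0.032,-0.02],[-0.043,-0.032,-0.02],[-0.043,-0.032,0],[-0.043,-0.032,0],[-0.043,-0.032,0],[-0.043,-0.032,0],[-0.043,-0.032,0],[-0.02,-0.018,0],[0,0,0]], "rotation": [[0,0,0],[0,0,0],[0,0,0],[0,0,0],[0,0,0],[0,0,0],[0,0,0],[0,0,0],[0,0,0],[0,0,0.05]], "squeeze": 50}}

```text
clock: 1.35
position: [0.4012, 0.2977, 0.2802]
tool_rot: [3.141, 0.001, 2.628]
force: [0.1, 0.4, -0.5]
grip_width: 0.0855
```

>>> {"op": "move_arm", "data": {"jaw": [0,0,0,0,0,0,0], "dp": [[0,0,0.01],[0,0,0.02],[0,0,0.02],[0,0,0.02],[0,0,0.02],[0,0,0.02],[0,0,0.01]], "rotation": [[0,0,0.048],[0,0,0.048],[0,0,0.048],[0,0,0.048],[0,0,0.048],[0,0,0.048],[0,0,0.048]]}}

```text
clock: 2.22
position: [0.4001, 0.2995, 0.1833]
tool_rot: [-3.141, 0.0, 1.573]
force: [0.1, 0.1, -0.2]
grip_width: 0.0854
```

>>> {"op": "move_arm", "data": {"jaw": [0,0,0,0,0,0,0,0,0,0], "dp": [[-0.04,0.01,0],[-0.075,0.013,0],[-0.075,0.013,0],[-0.075,0.013,0],[-0.075,0.012,0],[-0.075,0.01,0],[-0.075,0.01,0],[-0.075,0.01,0],[-0.064,0,0],[-0.03,0,0]], "rotation": [[0,0,0],[0,0,0],[0,0,0],[0,0,0],[0,0,0],[0,0,0],[0,0,0],[0,0,0],[0,0,0],[0,0,0]]}}

```text
clock: 3.48
position: [0.476, -0.2297, 0.1841]
tool_rot: [3.141, 0.001, 1.575]
force: [0.1, 0.0, 0.3]
grip_width: 0.0855
```

```bash
python3 - <<'E'
from h import *
from workcell import bot,grab_frame
s=bot.observe();print(s['position'],s['tool_rot'],s['qpos'],s['qd'])
f=grab_frame("scene");cv2.imwrite("pics/s1.png",cv2.resize(f[100:260,100:300],(800,640)[:2] if 0 else (700,560),interpolation=cv2.INTER_CUBIC))
E
```

```text
[ 0.476  -0.2297  0.1841] [3.1409 0.0006 1.5752] [ 0.0506  0.4567  0.3857  1.9175 -0.2309  0.8094  0.5651] [ 0.3382  0.1153 -0.0204 -0.1852 -0.0442  0.0865  0.3428]
```

View pics/s1.png

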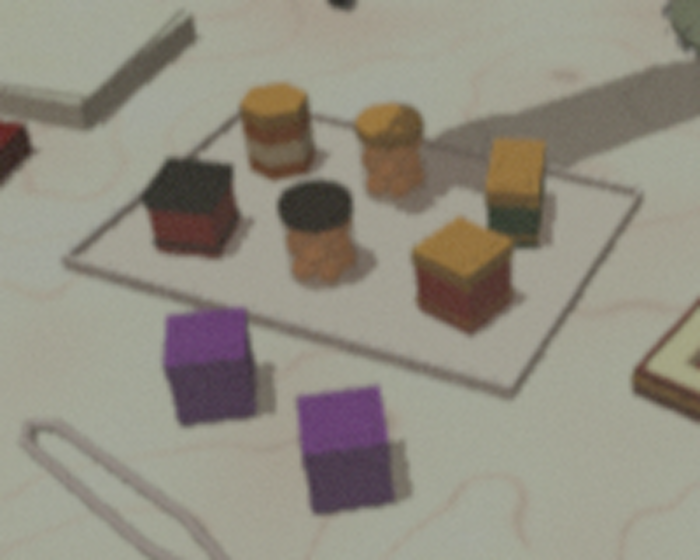

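```bash
cat >> h.py <<'E'
def proj(n,p):
    c=calibration(n);K=np.array(c["camera_matrix"]);T=np.linalg.inv(np.array(c["T"]))
    q=K@(T[:3,:3]@np.array(p)+T[:3,3]); return q[:2]/q[2]
E
python3 - <<'E'
from h import *
from workcell import bot,grab_frame
s=bot.observe();print(s['position'],s['qd'])
print(proj("scene",s['position']),proj("top",s['position']),proj("scene",[.473,-.228,.074]))
a=grab_frame("scene");b=grab_frame("top")
cv2.imwrite("pics/s2.png",np.hstack([cv2.resize(a,(400,300)),cv2.resize(b,(400,300))]))
E
```

```text
[ 0.4758 -0.2317  0.1842] [-0.0556 -0.0183 -0.0064  0.0335  0.0063 -0.014  -0.0736]
[205.8081  99.698 ] [349.2403 235.94  ] [210.5232 134.0831]
```

View pics/s2.png

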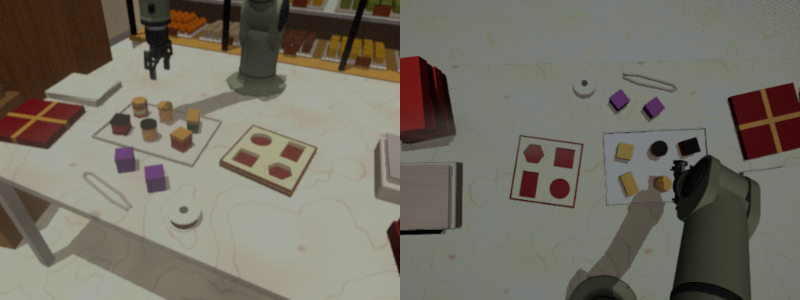

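>>> {"op": "move_arm", "data": {"jaw": [0,0,0,0,0,0,0,0,0], "dp": [[0.0046,-0.0035,0.02],[0,0,0.035],[0,0,0.035],[0,0,0.035],[0,0,0.03],[0,0,0.02],[0,0,0.015],[0,0,0.005],[0,0,0]], "rotation": [[0,0,0],[0,0,0],[0,0,0],[0,0,0],[0,0,0],[0,0,0],[0,0,0],[0,0,0],[0,0,0]]}}

```text
clock: 4.75
position: [0.4745, -0.2225, 0.0275]
tool_rot: [3.141, 0.0, 1.579]
force: [0.1, -0.5, 0.5]
grip_width: 0.0853
```

>>> {"op": "move_arm", "data": {"jaw": [0,0,100,255,255,255,255,255], "dp": [[-0.007,-0.001,0],[0,0,0],[0,0,0],[0,0,0],[0,0,0],[0,0,0],[0,0,0],[0,0,0]], "rotation": [[0,0,0.002],[0,0,0],[0,0,0],[0,0,0],[0,0,0],[0,0,0],[0,0,0],[0,0,0]], "squeeze": 50}}

```text
clock: 5.75
position: [0.4736, -0.228, 0.0276]
tool_rot: [3.141, -0.0, 1.573]
force: [-2.1, 0.8, 8.1]
grip_width: 0.0551
```

>>> {"op": "move_arm", "data": {"jaw": [255,255,255,255,255,255,255,255,255], "dp": [[0,0,-0.01],[0,0,-0.025],[0,0,-0.035],[0,0,-0.035],[0,0,-0.02],[0.02,0,0],[0.04,-0.002,0],[0.05,-0.002,0],[0.05,-0.002,0]], "rotation": [[0,0,0],[0,0,0],[0,0,0],[0,0,0],[0,0,0],[0,0,0],[0,0,0],[0,0,0],[0,0,0]]}}

```text
clock: 6.88
position: [0.4677, -0.0978, 0.1263]
tool_rot: [-3.14, -0.0, 1.573]
force: [1.3, -0.3, -1.5]
grip_width: 0.055
```

>>> {"op": "move_arm", "data": {"jaw": [255,255,255,255,255,255,255,255,255], "dp": [[0.05,-0.002,0],[0.05,-0.002,0],[0.05,-0.002,0],[0.05,-0.001,0],[0.05,0,0],[0.035,0,0],[0.02,0,0],[0.009,0,0],[0,0,0]], "rotation": [[0,0,0],[0,0,0],[0,0,0],[0,0,0],[0,0,0],[0,0,0],[0,0,0],[0,0,0],[0,0,0]]}}

```text
clock: 8.0
position: [0.4623, 0.1508, 0.1271]
tool_rot: [-3.141, 0.0, 1.573]
force: [0.3, -0.1, -1.1]
grip_width: 0.0549
```

>>> {"op": "move_arm", "data": {"jaw": [255,255,255,255,255,255,255,255,255,255], "dp": [[0.001,0.001,0.015],[0,0,0.03],[0,0,0.03],[0,0,0.02],[0,0,0.012],[0,0,0.006],[0,0,0.0025],[0,0,0.0025],[0,0,0.001],[0,0,0]], "rotation": [[0,0,0],[0,0,0],[0,0,0],[0,0,0],[0,0,0],[0,0,0],[0,0,0],[0,0,0],[0,0,0],[0,0,0]]}}

```text
clock: 9.25
position: [0.4633, 0.152, 0.0322]
tool_rot: [3.141, -0.0, 1.573]
force: [0.1, -0.0, -0.9]
grip_width: 0.0548
```

```bash
python3 - <<'E'
from h import *
from workcell import bot,grab_frame
s=bot.observe();print(s['position'],s['tool_rot'],s['force'])
f=grab_frame("scene");cv2.imwrite("pics/s3.png",cv2.resize(f[120:260,270:420],(750,700))[:600])
E
```

```text
[0.4633 0.152  0.0322] [ 3.1414 -0.0001  1.5729] [ 0.0548 -0.0033 -0.8887]
```

View pics/s3.png

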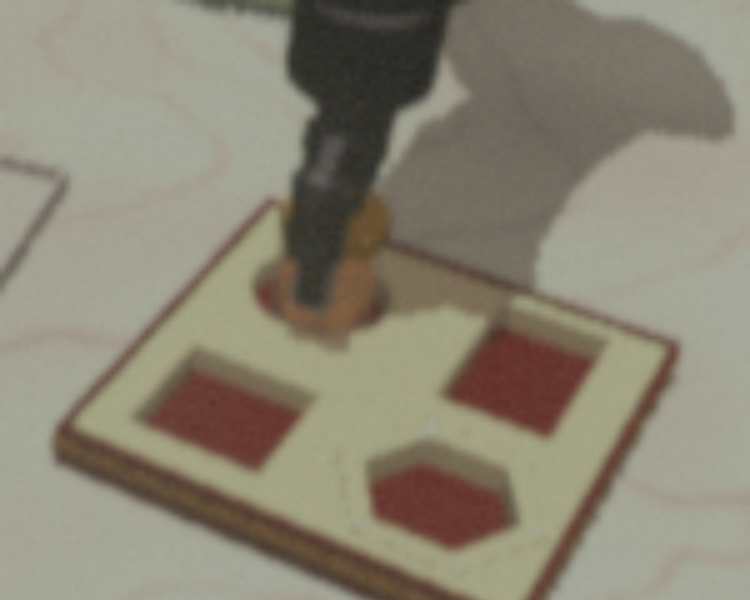

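```bash
python3 - <<'E'
from h import *
f=cv2.imread("scene0raw.png");S=4
big=cv2.GaussianBlur(cv2.resize(f,None,fx=S,fy=S,interpolation=cv2.INTER_CUBIC),(0,0),3)
h,s,v=cv2.split(cv2.cvtColor(big,cv2.COLOR_BGR2HSV))
m=((h<8)|(h>172))&(s>90);r=np.zeros_like(m);r[150*S:250*S,275*S:410*S]=1
cs,_=cv2.findContours((m&r).astype(np.uint8),cv2.RETR_LIST,cv2.CHAIN_APPROX_NONE)
for c in cs:
    if cv2.contourArea(c)>60*S*S:
        w=cast("scene",(c[:,0]+.5)/S-.5,.007)*1000; w2=cast("scene",(c[:,0]+.5)/S-.5,.024)*1000
        print("floor x max?",w.min(0),w.max(0)," at24:",w2.min(0),w2.max(0))
g=cv2.imread("pics/s3.png")
def uv(p): q=proj("scene",p);return tuple(int(t) for t in ((q[0]-270+.5)*5,(q[1]-120+.5)*5))
for z,rad,col in((.024,.038,(0,255,0)),(.007,.038,(255,255,0)),(.007,.028,(255,0,0)),(.063,.028,(255,0,255))):
    for t in np.linspace(0,2*np.pi,60): cv2.circle(g,uv([.463+rad*np.cos(t),.1514+rad*np.sin(t),z]),1,col,-1)
cv2.imwrite("pics/s3o.png",g[150:450,150:550])
E
```

```text
floor x max? [559.4993 214.3906] [607.3188 276.3682]  at24: [578.9067 216.4417] [625.4453 276.7591]
floor x max? [537.4769  96.951 ] [592.9493 161.1861]  at24: [557.4742 102.148 ] [611.4607 164.6624]
floor x max? [430.9835 233.7846] [505.8239 293.228 ]  at24: [453.8334 235.3162] [526.6692 293.1672]
floor x max? [427.1883 116.2337] [471.029  179.5853]  at24: [450.14   120.9141] [492.8063 182.5687]
```

View pics/s3o.png

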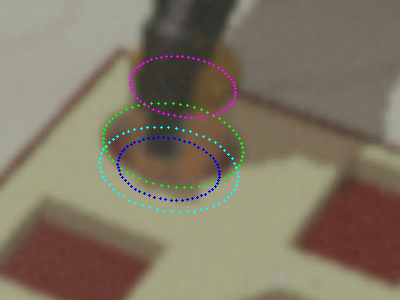

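>>> {"op": "move_arm", "data": {"jaw": [255,255,255,255], "dp": [[0,0,0.001],[0,0,0.001],[0,0,0.0005],[0,0,0]], "rotation": [[0,0,0],[0,0,0],[0,0,0],[0,0,0]]}}

```text
clock: 9.8
position: [0.4633, 0.152, 0.0306]
tool_rot: [3.141, -0.0, 1.573]
force: [-3.9, -0.6, 14.7]
grip_width: 0.055
```

>>> {"op": "move_arm", "data": {"jaw": [120,60,0,0,0,0,0,0,0,0], "dp": [[0,0,0],[0,0,0],[0,0,0],[0,0,0],[0,0,-0.01],[0,0,-0.025],[0,0,-0.04],[0,0,-0.04],[0,0,-0.03],[0,0,0]], "rotation": [[0,0,0],[0,0,0],[0,0,0],[0,0,0],[0,0,0],[0,0,0],[0,0,0],[0,0,0],[0,0,0],[0,0,0]]}}

```text
clock: 11.05
position: [0.464, 0.1523, 0.1479]
tool_rot: [3.139, -0.002, 1.573]
force: [-0.4, -0.4, -0.1]
grip_width: 0.0856
```

>>> {"op": "move_arm", "data": {"jaw": [0,0,0,0,0,0,0,0,0,0], "dp": [[-0.035,0,0],[-0.07,0.003,0],[-0.07,0.003,0],[-0.07,0.003,0],[-0.07,0.003,0],[-0.07,0.003,0],[-0.07,0.003,0],[-0.07,0.003,0],[-0.06,0,0],[-0.03,0,0]], "rotation": [[0,0,0],[0,0,0],[0,0,0],[0,0,0],[0,0,0],[0,0,0],[0,0,0],[0,0,0],[0,0,0],[0,0,0]]}}

```text
clock: 12.3
position: [0.4799, -0.3427, 0.1455]
tool_rot: [-3.141, 0.0, 1.57]
force: [-0.5, 1.4, 0.1]
grip_width: 0.0856
```

>>> {"op": "move_arm", "data": {"jaw": [0,0,0,0], "dp": [[0,0,0],[0,0,0],[0,0,0],[0,0,0]], "rotation": [[0,0,0.04],[0,0,0.038],[0,0,0],[0,0,0]]}}

```text
clock: 12.8
position: [0.481, -0.3398, 0.1458]
tool_rot: [-3.141, -0.0, 1.331]
force: [-0.1, -0.1, -0.7]
grip_width: 0.0853
```

>>> {"op": "move_arm", "data": {"jaw": [0,0,0,0,0,0,0,0,0], "dp": [[0,0,0.015],[0,0,0.03],[0,0,0.035],[0,0,0.03],[0,0,0.02],[0,0,0.012],[0,0,0.005],[0,0,0],[0,0,0]], "rotation": [[0,0,0],[0,0,0],[0,0,0],[0,0,0],[0,0,0],[0,0,0],[0,0,0],[0,0,0],[0,0,0]]}}

```text
clock: 13.92
position: [0.4813, -0.3402, 0.0291]
tool_rot: [3.141, 0.0, 1.328]
force: [0.5, -0.1, 0.3]
grip_width: 0.0854
```

>>> {"op": "move_arm", "data": {"jaw": [100,255,255,255,255,255,255], "dp": [[0,0,0],[0,0,0],[0,0,0],[0,0,0],[0,0,0],[0,0,0],[0,0,0]], "rotation": [[0,0,0],[0,0,0],[0,0,0],[0,0,0],[0,0,0],[0,0,0],[0,0,0]]}}

```text
clock: 14.8
position: [0.4812, -0.3401, 0.0289]
tool_rot: [3.141, 0.0, 1.328]
force: [-2.4, 0.9, 5.7]
grip_width: 0.0511
```

>>> {"op": "move_arm", "data": {"jaw": [255,255,255,255,255,255,255,255,255,255], "dp": [[0,0,-0.01],[0,0,-0.03],[0,0,-0.04],[0,0,-0.035],[0,0,-0.015],[0.02,0.001,0],[0.04,0.001,0],[0.06,0.002,0],[0.06,0.002,0],[0.06,0.002,0]], "rotation": [[0,0,0],[0,0,0],[0,0,0],[0,0,-0.013],[0,0,-0.013],[0,0,0],[0,0,0],[0,0,0],[0,0,0],[0,0,0]]}}

```text
clock: 16.05
position: [0.5177, -0.1487, 0.1314]
tool_rot: [-3.14, -0.0, 1.409]
force: [0.7, 0.6, -3.1]
grip_width: 0.0514
```

>>> {"op": "move_arm", "data": {"jaw": [255,255,255,255,255,255,255,255,255,255], "dp": [[0.06,0.002,0],[0.06,0.002,0],[0.06,0.002,0],[0.06,0.002,0],[0.06,0.002,0],[0.06,0.002,0],[0.06,0.002,0],[0.05,0.001,0],[0.025,0.001,0],[0.012,0,0]], "rotation": [[0,0,0],[0,0,0],[0,0,0],[0,0,0],[0,0,0],[0,0,0],[0,0,0],[0,0,0],[0,0,0],[0,0,0]]}}

```text
clock: 17.3
position: [0.5952, 0.2477, 0.1314]
tool_rot: [-3.14, 0.001, 1.41]
force: [-0.5, -0.6, -3.4]
grip_width: 0.0516
```

>>> {"op": "move_arm", "data": {"jaw": [255], "dp": [[0,0,0]], "rotation": [[0,0,0]]}}

```text
clock: 17.42
position: [0.5957, 0.2463, 0.132]
tool_rot: [-3.141, 0.001, 1.409]
force: [-0.4, -0.9, -3.3]
grip_width: 0.0517
```

>>> {"op": "move_arm", "data": {"jaw": [255,255,255,255,255,255,255,255,255], "dp": [[0,0.0005,0.015],[0,0,0.035],[0,0,0.035],[0,0,0.02],[0,0,0.01],[0,0,0.005],[0,0,0.002],[0,0,0.001],[0,0,0]], "rotation": [[0,0,0],[0,0,0],[0,0,0],[0,0,0],[0,0,0],[0,0,0],[0,0,0],[0,0,0],[0,0,0]]}}

```text
clock: 18.55
position: [0.5965, 0.2468, 0.0344]
tool_rot: [3.141, -0.0, 1.41]
force: [0.8, 0.2, -2.8]
grip_width: 0.0516
```

```bash
python3 - <<'E'
from h import *
from workcell import bot,grab_frame
s=bot.observe();print(s['position'],s['tool_rot'],s['force'],s['qpos'])
f=grab_frame("scene");cv2.imwrite("pics/s4.png",cv2.resize(f[120:260,270:420],(640,600)))
E
```

```text
[0.5965 0.2468 0.0344] [ 3.1412 -0.0003  1.4096] [ 0.7665  0.2139 -2.8483] [-0.7287  0.8439  0.3842  1.6814 -0.4475  0.7041 -0.2769]
```

View pics/s4.png

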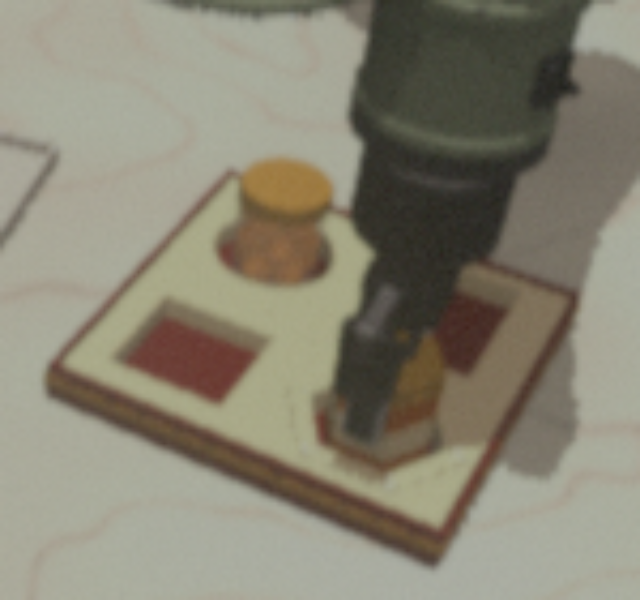

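>>> {"op": "move_arm", "data": {"jaw": [255,255,255,255,255], "dp": [[0,0,0.001],[0,0,0.001],[0,0,0.001],[0,0,0.0005],[0,0,0]], "rotation": [[0,0,0],[0,0,0],[0,0,0],[0,0,0],[0,0,0]]}}

```text
clock: 19.23
position: [0.5964, 0.2467, 0.0319]
tool_rot: [-3.141, -0.0, 1.409]
force: [-3.3, -0.6, 9.7]
grip_width: 0.0519
```

>>> {"op": "move_arm", "data": {"jaw": [120,60,0,0,0,0,0,0,0,0], "dp": [[0,0,0],[0,0,0],[0,0,0],[0,0,0],[0,0,-0.01],[0,0,-0.025],[0,0,-0.04],[0,0,-0.04],[0,0,-0.03],[0,0,0]], "rotation": [[0,0,0],[0,0,0],[0,0,0],[0,0,0],[0,0,0],[0,0,0],[0,0,0],[0,0,0],[0,0,0],[0,0,0]]}}

```text
clock: 20.48
position: [0.5974, 0.247, 0.1505]
tool_rot: [3.138, -0.003, 1.409]
force: [-0.9, -0.8, -0.6]
grip_width: 0.0854
```

>>> {"op": "move_arm", "data": {"jaw": [0,0,0,0,0,0,0,0,0,0], "dp": [[-0.03,0.005,0],[-0.06,0.0095,0],[-0.06,0.0095,0],[-0.06,0.0095,0],[-0.06,0.0095,0],[-0.06,0.0095,0],[-0.06,0.0095,0],[-0.031,0.0047,0],[0,0,0],[0,0,0]], "rotation": [[0,0,0],[0,0,0],[0,0,0],[0,0,0],[0,0,0],[0,0,0],[0,0,0],[0,0,0],[0,0,0.02],[0,0,0]]}}

```text
clock: 21.72
position: [0.5943, -0.0953, 0.1471]
tool_rot: [-3.141, 0.0, 1.346]
force: [-0.2, -0.2, 0.1]
grip_width: 0.0854
```

Descend 0.119 m (0.149 units) and grip.

>>> {"op": "move_arm", "data": {"jaw": [0,0,0,0,0,0,0,0,0], "dp": [[0.001,0,0.015],[0,0,0.03],[0,0,0.035],[0,0,0.03],[0,0,0.02],[0,0,0.013],[0,0,0.006],[0,0,0],[0,0,0]], "rotation": [[0,0,0],[0,0,0],[0,0,0],[0,0,0],[0,0,0],[0,0,0],[0,0,0],[0,0,0],[0,0,0]]}}

```text
clock: 22.85
position: [0.5955, -0.0936, 0.0287]
tool_rot: [3.141, -0.0, 1.347]
force: [0.7, 0.0, 1.0]
grip_width: 0.0853
```

>>> {"op": "move_arm", "data": {"jaw": [100,255,255,255,255,255,255], "dp": [[0,0,0],[0,0,0],[0,0,0],[0,0,0],[0,0,0],[0,0,0],[0,0,0]], "rotation": [[0,0,0],[0,0,0],[0,0,0],[0,0,0],[0,0,0],[0,0,0],[0,0,0]]}}

```text
clock: 23.72
position: [0.5953, -0.0935, 0.0285]
tool_rot: [3.141, -0.0, 1.347]
force: [-1.7, 0.5, 6.4]
grip_width: 0.0532
```

>>> {"op": "move_arm", "data": {"jaw": [255,255,255,255,255,255,255,255,255,255], "dp": [[0,0,-0.01],[0,0,-0.03],[0,0,-0.04],[0,0,-0.035],[0,0,-0.015],[0.02,-0.005,0],[0.04,-0.01,0],[0.05,-0.0125,0],[0.05,-0.0125,0],[0.05,-0.0125,0]], "rotation": [[0,0,0],[0,0,0],[0,0,0],[0,0,-0.01],[0,0,-0.0095],[0,0,0],[0,0,0],[0,0,0],[0,0,0],[0,0,0]]}}

```text
clock: 24.98
position: [0.5798, 0.0815, 0.1308]
tool_rot: [-3.14, 0.0, 1.408]
force: [0.4, -0.2, -2.7]
grip_width: 0.0531
```

>>> {"op": "move_arm", "data": {"jaw": [255,255,255,255,255], "dp": [[0.04,-0.01,0],[0.02,-0.005,0],[0.005,-0.0005,0],[0,0,0],[0,0,0]], "rotation": [[0,0,0],[0,0,0],[0,0,0],[0,0,0],[0,0,0]]}}

```text
clock: 25.6
position: [0.5773, 0.131, 0.1321]
tool_rot: [3.141, 0.0, 1.406]
force: [0.1, 0.2, -1.3]
grip_width: 0.0529
```

>>> {"op": "move_arm", "data": {"jaw": [255,255,255,255,255,255,255,255,255], "dp": [[0.0018,0,0.015],[0,0,0.035],[0,0,0.035],[0,0,0.02],[0,0,0.01],[0,0,0.005],[0,0,0.002],[0,0,0.001],[0,0,0]], "rotation": [[0,0,0],[0,0,0],[0,0,0],[0,0,0],[0,0,0],[0,0,0],[0,0,0],[0,0,0],[0,0,0]]}}

```text
clock: 26.72
position: [0.5775, 0.1339, 0.034]
tool_rot: [3.141, -0.0, 1.408]
force: [0.7, 0.7, -2.9]
grip_width: 0.0532
```

```bash
python3 - <<'E'
from h import *
from workcell import bot,grab_frame
s=bot.observe();print(s['position'],s['tool_rot'],s['force'],s['qpos'])
f=grab_frame("scene");cv2.imwrite("pics/s5.png",cv2.resize(f[120:260,270:420],(640,600)))
E
```

```text
[0.5775 0.1339 0.034 ] [ 3.1411 -0.0002  1.408 ] [ 0.682   0.6594 -2.871 ] [-0.5782  0.7822  0.3697  1.8297 -0.4578  0.6142 -0.0902]
```

View pics/s5.png

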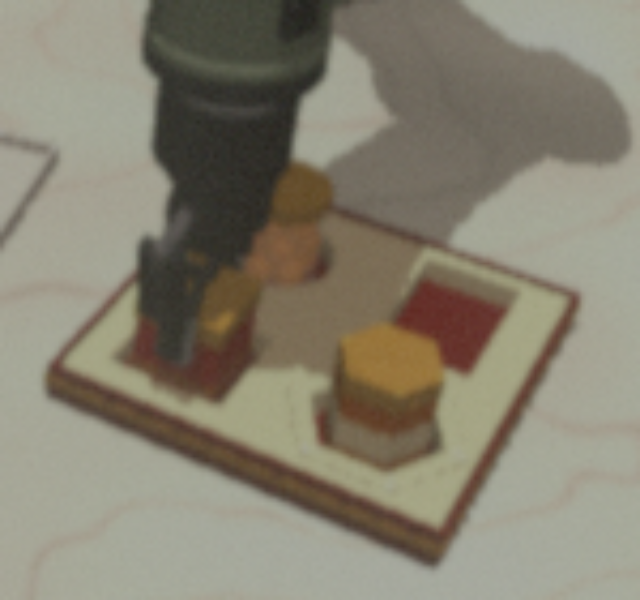

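>>> {"op": "move_arm", "data": {"jaw": [255,255,255,255,255], "dp": [[0,0,0.001],[0,0,0.001],[0,0,0.001],[0,0,0.0003],[0,0,0]], "rotation": [[0,0,0],[0,0,0],[0,0,0],[0,0,0],[0,0,0]]}}

```text
clock: 27.4
position: [0.5774, 0.1338, 0.0315]
tool_rot: [-3.142, -0.0, 1.408]
force: [-4.3, -0.6, 9.2]
grip_width: 0.0536
```

>>> {"op": "move_arm", "data": {"jaw": [120,60,0,0,0,0,0,0,0,0], "dp": [[0,0,0],[0,0,0],[0,0,0],[0,0,0],[0,0,-0.01],[0,0,-0.025],[0,0,-0.04],[0,0,-0.04],[0,0,-0.03],[0,0,0]], "rotation": [[0,0,0],[0,0,0],[0,0,0],[0,0,0],[0,0,0],[0,0,0],[0,0,0],[0,0,0],[0,0,0],[0,0,0]]}}

```text
clock: 28.65
position: [0.5784, 0.134, 0.15]
tool_rot: [3.138, -0.002, 1.408]
force: [0.8, 0.3, -0.1]
grip_width: 0.0855
```

>>> {"op": "move_arm", "data": {"jaw": [0,0,0,0,0,0,0,0], "dp": [[-0.03,-0.007,0],[-0.05,-0.012,0],[-0.06,-0.0145,0],[-0.06,-0.0145,0],[-0.06,-0.0145,0],[-0.04,-0.01,0],[-0.018,-0.004,0],[0,0,0]], "rotation": [[0,0,0],[0,0,0],[0,0,0],[0,0,0],[0,0,0],[0,0,0],[0,0,0],[0,0,0.033]]}}

```text
clock: 29.65
position: [0.4755, -0.108, 0.1473]
tool_rot: [3.141, -0.0, 1.301]
force: [0.4, 0.1, -0.2]
grip_width: 0.0854
```

>>> {"op": "move_arm", "data": {"jaw": [0,0,0,0,0,0,0,0], "dp": [[0,0,0],[0,0,0],[0,0,0],[0,0,0],[0,0,0],[0,0,0],[0,0,0],[0,0,0]], "rotation": [[0,0,0.05],[0,0,0.05],[0,0,0.05],[0,0,0.05],[0,0,0.05],[0,0,0.03],[0,0,0.02],[0,0,0]]}}

```text
clock: 30.65
position: [0.476, -0.1066, 0.147]
tool_rot: [-3.142, 0.0, 0.363]
force: [1.0, 1.1, 0.1]
grip_width: 0.0856
```

>>> {"op": "move_arm", "data": {"jaw": [0,0,0,0,0,0,0,0,0], "dp": [[0,0.001,0.015],[0,0,0.03],[0,0,0.035],[0,0,0.03],[0,0,0.02],[0,0,0.013],[0,0,0.005],[0,0,0],[0,0,0]], "rotation": [[0,0,0],[0,0,0],[0,0,0],[0,0,0],[0,0,0],[0,0,0],[0,0,0],[0,0,0],[0,0,0]]}}

```text
clock: 31.78
position: [0.4763, -0.108, 0.0291]
tool_rot: [3.141, -0.001, 0.362]
force: [0.8, 0.5, 0.2]
grip_width: 0.0855
```

>>> {"op": "move_arm", "data": {"jaw": [100,255,255,255,255,255,255,255], "dp": [[0,0,0],[0,0,0],[0,0,0],[0,0,0],[0,0,0],[0,0,0],[0,0,0],[0,0,0]], "rotation": [[0,0,0],[0,0,0],[0,0,0],[0,0,0],[0,0,0],[0,0,0],[0,0,0],[0,0,0]]}}

```text
clock: 32.78
position: [0.4761, -0.108, 0.0289]
tool_rot: [-3.141, -0.0, 0.362]
force: [-1.1, 1.4, 8.1]
grip_width: 0.0413
```

>>> {"op": "move_arm", "data": {"jaw": [255,255,255,255,255,255,255,255,255,255], "dp": [[0,0,-0.01],[0,0,-0.03],[0,0,-0.04],[0,0,-0.035],[0,0,-0.015],[0,0,0],[0,0,0],[-0.003,-0.02,0],[-0.006,-0.04,0],[-0.0075,-0.05,0]], "rotation": [[0,0,0],[0,0,0],[0,0,0.03],[0,0,0.04],[0,0,0.04],[0,0,0.04],[0,0,0.0167],[0,0,0],[0,0,0],[0,0,0]]}}

```text
clock: 34.02
position: [0.477, -0.0186, 0.1331]
tool_rot: [-3.142, -0.0, -0.163]
force: [0.9, 0.2, -2.2]
grip_width: 0.0413
```

>>> {"op": "move_arm", "data": {"jaw": [255,255,255,255,255,255,255,255,255,255], "dp": [[-0.0075,-0.05,0],[-0.0075,-0.05,0],[-0.0075,-0.05,0],[-0.0075,-0.05,0],[-0.0075,-0.05,0],[-0.0075,-0.05,0],[-0.005,-0.035,0],[-0.002,-0.017,0],[0,0,0],[0,0,0]], "rotation": [[0,0,0],[0,0,0],[0,0,0],[0,0,0],[0,0,0],[0,0,0],[0,0,0],[0,0,0],[0,0,0],[0,0,0]]}}

```text
clock: 35.28
position: [0.4816, 0.2642, 0.1329]
tool_rot: [3.141, -0.0, -0.164]
force: [0.3, -0.4, -2.2]
grip_width: 0.0413
```

>>> {"op": "move_arm", "data": {"jaw": [255,255,255,255,255,255,255,255,255], "dp": [[0,-0.002,0.015],[0,0,0.035],[0,0,0.035],[0,0,0.02],[0,0,0.01],[0,0,0.005],[0,0,0.002],[0,0,0.001],[0,0,0]], "rotation": [[0,0,0],[0,0,0],[0,0,0],[0,0,0],[0,0,0],[0,0,0],[0,0,0],[0,0,0],[0,0,0]]}}

```text
clock: 36.4
position: [0.4818, 0.2672, 0.0345]
tool_rot: [-3.141, -0.0, -0.162]
force: [-0.6, 0.4, -1.8]
grip_width: 0.0414
```

```bash
python3 - <<'E'
from h import *
from workcell import bot,grab_frame
s=bot.observe();print(s['position'],s['tool_rot'],s['force'],s['qpos'])
f=grab_frame("scene");cv2.imwrite("pics/s6.png",cv2.resize(f[120:260,270:420],(640,600)))
E
```

```text
[0.4818 0.2672 0.0345] [-3.1413 -0.0002 -0.1619] [-0.5846  0.359  -1.7988] [-1.1342  0.8862  0.7849  1.9545 -0.9632  0.7302 -1.4839]
```

View pics/s6.png

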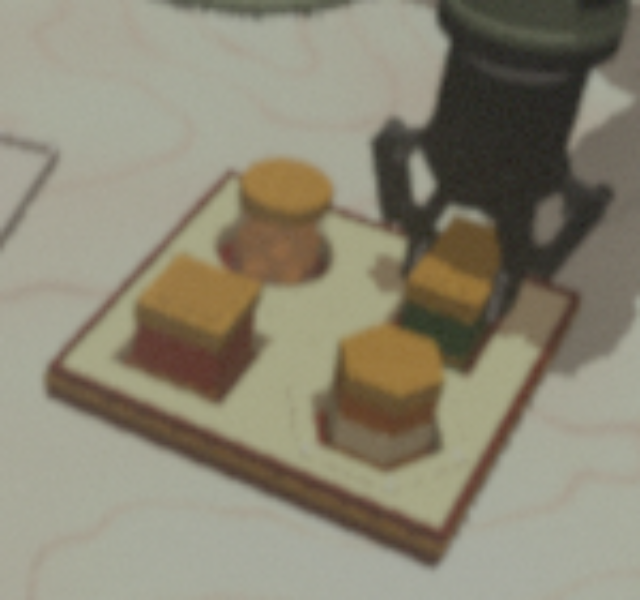

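The three placed packs stand in their wells, and the oblong tin is inside its own opening, at about (450,300). I'll lower it the last 2.6 mm.

>>> {"op": "move_arm", "data": {"jaw": [255,255,255,255,255], "dp": [[0,0,0.001],[0,0,0.001],[0,0,0.001],[0,0,0.0005],[0,0,0]], "rotation": [[0,0,0],[0,0,0],[0,0,0],[0,0,0],[0,0,0]]}}

```text
clock: 37.08
position: [0.4818, 0.2671, 0.0319]
tool_rot: [-3.141, 0.0, -0.162]
force: [-4.4, -0.8, 11.9]
grip_width: 0.0414
```

>>> {"op": "move_arm", "data": {"jaw": [140,80,0,0,0,0,0,0,0,0], "dp": [[0,0,0],[0,0,0],[0,0,0],[0,0,0],[0,0,0],[0,0,-0.02],[0,0,-0.04],[0,0,-0.05],[0,0,-0.05],[0,0,-0.04]], "rotation": [[0,0,0],[0,0,0],[0,0,0],[0,0,0],[0,0,0],[0,0,0],[0,0,0],[0,0,0],[0,0,0],[0,0,0]]}}

```text
clock: 38.33
position: [0.4818, 0.2668, 0.194]
tool_rot: [-3.141, -0.001, -0.163]
force: [-0.3, 0.5, -0.6]
grip_width: 0.0854
```

>>> {"op": "move_arm", "data": {"jaw": [0,0,0,0,0], "dp": [[0,0,-0.02],[0,-0.04,0],[0,-0.04,0],[0,-0.02,0],[0,0,0]], "rotation": [[0,0,0],[0,0,0],[0,0,0],[0,0,0],[0,0,0]]}}

```text
clock: 38.95
position: [0.4945, 0.3461, 0.2071]
tool_rot: [3.141, 0.0, -0.161]
force: [0.3, -0.4, 0.3]
grip_width: 0.0857
```

```bash
python3 - <<'E'
from h import *
from workcell import bot,grab_frame
s=bot.observe();print(s['position'],s['force'],s['clock'])
a=grab_frame("scene");b=grab_frame("top")
cv2.imwrite("pics/s7.png",np.vstack([cv2.resize(a[100:260,100:420],(600,300)),cv2.resize(b[150:280,130:410],(600,279))]))
E
```

```text
[0.4945 0.3461 0.2071] [ 0.3001 -0.3566  0.2744] 38.95
```

View pics/s7.png

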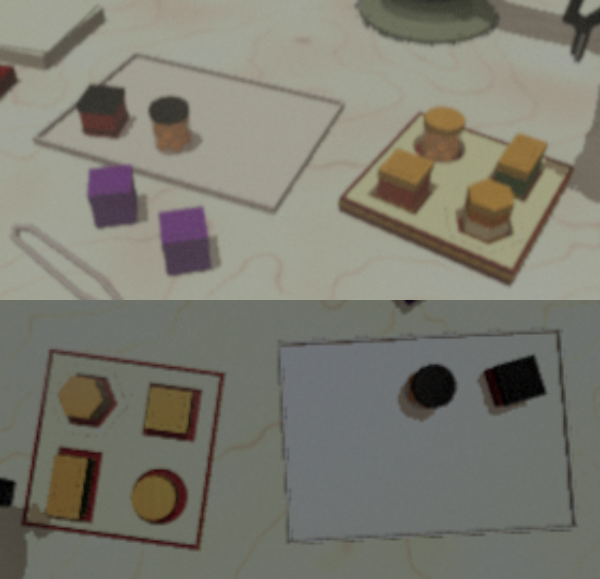

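All four gold packs stand upright in their own wells, and the black-lidded samples haven't moved.

```bash
python3 -c "
from workcell import workorder
print(workorder.job_done())"
```

```text
the job is handed in; nothing more can be done
None
```

The gift box is packed and the job is handed in, at about 39 s on the robot clock. I placed the round jar, six-sided jar, square tin and oblong tin, in that order. Each went into its own opening and was lowered to the floor (contact force 9–15 N) before I let go.

The last pictures from both cameras show all four gold-lidded packs upright in the right wells. The two black-lidded samples are still standing on the tray, and the gripper is clear of everything.

Two readings did not fully agree:
- **Well position:** in the scene view, the front edges of the square and round openings came out about 8 mm short of where the top view put them. I took this to be shading and blur and used the top view, and the packs went in cleanly.
- **Arm position:** the arm was about 5 mm off sideways at the first descent, and I corrected it before gripping.

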